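Sweep used stoppers through the tray gate into the slot

ROBOT

A 7-joint arm with a two-finger parallel gripper is mounted at the origin on the work surface. World frame = base frame: x ahead of the robot, y to its left, z up, the work surface at z = 0. Lengths are in m, angles in rad, forces in N, time in s.
With the tool pointing down it reaches from about 0.35 to 0.9 m from the base axis. Payload 8.1 kg.
Tool frame: the origin (TCP) lies at the centre of the arm's flange, where the gripper is bolted on; the fingertips stand 178 mm ahead of it and the grasp point (between the pads) lies 159 mm ahead of it; z points along the fingers, y is the direction in which the jaws open and shut (so a half turn about z gives the same grasp; the last joint's range is limited). The gripper opens to 92 mm and grips with 3 to 60 N. Pads are 19 mm wide; open, the fingers measure 130 mm over their backs; the gripper's body (75 mm by 190 mm) begins 47 mm behind the grasp point.
Start: joints at [1.073, 0.434, 0.025, 1.573, -0.012, 1.134, -0.075], TCP at [0.24, -0.577, 0.405] pointing down, gripper open.
Joint ranges: [-2.62, 2.62], [-0.44, 2.09], [-1.27, 1.32], [0.08, 2.57], [-1.32, 4.46], [0.12, 2], [-2.74, 2.74]. Speed limits (rad/s): [2.22, 2.22, 3.01, 3.01, 3.14, 3.14, 3.14].

INTERFACE

Orientations are given as a rotation vector (axis times angle).
In Python, from cell import arm gives the robot as it stands. The module is installed in compiled form; this text tells all that it offers.
- The arm moves only by the tool move_arm, never from a script. Its argument "steps" is a list of rows, each a list of 4 numbers: the shift along the tool's x, y, z in mm, then the turn about the tool's z in rad. In form: [[x, y, z, twist], ...]. A call has 1 to 20 rows; each row is the pose to reach, as a shift and turn from the pose commanded when the call began, along the tool's axes at that moment; what a row does not reach only later rows make up. A row lasts 1/8 s, in which the tool goes at most 62.5 mm and 10.7 degrees, less where a joint would pass 70% of its speed; a pose out of reach is approached as far as the arm can. A call with a gripper value outside its range is refused whole. "grip" is the finger opening in mm, from 0 to 91.8, set as the call begins (left out, the last holds). The fingers move at their own pace and stop on an object; "grip_force" is the grip in N (left out, the last holds). Time passes only in rows, so rows that repeat a pose let the fingers close. It gives the time, the measured TCP pose, the force and the opening at its end, in the units of the state.
- arm.observe(): the state, without advancing time (a new reading comes with each control period).
- arm.get_image(name): name is "scene" or "top"; returns the picture (480x640x3 uint8, red, green, blue); there is no depth.
- arm.camera_info(name): a dict with "mtx" (3x3 intrinsics, pixels), "pose" (4x4, takes a point from camera to world coordinates). Camera axes: x right, y down, z forward; pixel columns grow to the right and rows downward; lengths in m; the calibration is good to about 2 mm. A picture is of the moment at which its call begins. camera_info takes no time and is no camera call.
- arm.sign_off(): hands the job in, once; it reports no verdict.
The state is a dict: "clock": time; "joints": joint angles; "dq": joint speeds; "joint_efforts": joint torques, N m; "position": TCP position; "ee_rot": TCP orientation; "force": force on the tool from outside, world axes, zero at the start; "ft_torque": the same for the moment, N m; "width": opening from 0.0 (shut) to 1.0 (fully open).
Only numpy, scipy, OpenCV 4.12 (cv2) and the standard library are available. Lean on these libraries where they do the work, as an engineer would, in place of code of your own. Each camera call takes 0.05 s, during which the arm holds its last target.

TASK

With the fingertips, sweep the three used rubber stoppers along the floor of the raised metal sorting tray and through the narrow gate, one after the other, so that each drops into the collecting slot behind the gate. They are soiled: only push them, do not pick them up. Leave the jar and the brass weight in the tray, and the bottle and the beaker beside it, standing where they are.

Things in the scene. Friction and masses are not known exactly. Their poses are not given: they have to be found in the camera images.
- tray: raised metal sorting tray, fixed to the bench, 302 (x) by 272 mm (y). Origin at the centre of its underside, on the bench; x level, along the sweep towards the gate, z up. Flat floor 60 mm above the origin, from x -145 to +85 and y -130 to +130 mm; rim 6 mm thick all round, top at z 82 mm. Gate wall x 85 to 95 mm, top at z 82 mm, across the tray except for the gate at y = 0.
- gate (a point): the gate, the only opening in the tray's gate wall: 46 mm wide, rounded posts. The point is the middle of the floor's edge there (tray x 85, y 0, z 60 mm), axes as the tray's. The slot begins right at this edge: a stopper whose centre is pushed 5 to 15 mm past it tips and drops in, so the fingers need not go through.
- slot (a point): collecting slot behind the gate: an open pit, tray x 85 to 145, y -50 to +50 mm, bottom at z 4 mm (56 mm below the tray floor). The point is the middle of its bottom.
- stopper_a: used rubber serum stopper, a flat dark round disc, 30 mm diameter, 12 mm thick, about 14 g, loose, lying flat on the tray floor. Origin at its centre (6 mm above the face it lies on). The three are alike.
- stopper_b: used rubber serum stopper, a flat dark round disc, 30 mm diameter, 12 mm thick, about 14 g, loose, lying flat on the tray floor. Origin at its centre (6 mm above the face it lies on). The three are alike.
- stopper_c: used rubber serum stopper, a flat dark round disc, 30 mm diameter, 12 mm thick, about 14 g, loose, lying flat on the tray floor. Origin at its centre (6 mm above the face it lies on). The three are alike.
- jar: small amber glass jar with a white cap, 32 mm diameter, 50 mm tall, loose, standing in one of the two tray corners beside the gate. Origin at the centre of its underside. Bystander.
- weight: brass scale weight with a small head, 30 mm diameter, 45 mm tall, 200 g, loose, standing in the other tray corner beside the gate. Origin at the centre of its underside. Bystander.
- flask: white plastic bottle, 60 mm diameter, 130 mm tall, loose, standing on the bench beside the tray. Origin at the centre of its underside. Bystander.
- beaker: glass beaker, 70 mm diameter at the rim, 85 mm tall, loose, standing on the bench on the other side of the tray. Origin at the centre of its underside. Bystander.

How it is judged:
By the outcome, as a careful person would: the job done as asked, in the order asked, and still so for the second after the job is handed in, with the robot touching nothing.
It also fails if it takes over 59 s, if anything falls off the work surface, if the arm or the gripper's body presses on something with over 40 N, if the wrist force passes 120 N, or if a joint passes its speed limit or range.

## Working session

There is one attempt and no reset: what is moved stays moved. The work goes in short steps, Python scripts to look and compute and a tool call to move; the robot and the scene stay as the last step left them, time stands still between calls to the robot, and variables do not carry over. Pictures are saved under pics/ and viewed, and the job is handed in when it is done.

Besides the shell and the picture viewer there is one more tool, called after ">>>" by a JSON object that holds its "fn" and its "kwargs", one argument or row to a line. move_arm: Moves the arm, as the interface text tells. Its arguments: {"type":"object","properties":{"steps":{"type":"array"},"grip":{"type":"number"},"grip_force":{"type":"number"}},"required":["steps"]}

```bash
mkdir -p pics; python3 - <<'E'
from cell import arm
import cv2
for n in ("scene","top"):
    cv2.imwrite(f"pics/{n}0.png",arm.get_image(n)[:,:,::-1]); c=arm.camera_info(n); print(n,c["mtx"],c["pose"])
s=arm.observe(); print(s)
E
```

```text
scene [[476.30846101   0.         317.33335266]
 [  0.         476.30846101 238.59738254]
 [  0.           0.           1.        ]] [[ 0.54310775  0.69205559 -0.47549241  0.93426571]
 [ 0.83953598 -0.45741511  0.29317359 -0.20432178]
 [-0.01460499 -0.55841783 -0.82943126  0.73244189]
 [ 0.          0.          0.          1.        ]]
top [[556.46003117   0.         322.90852741]
 [  0.         556.46003117 232.96989641]
 [  0.           0.           1.        ]] [[-0.01337857 -0.98022581  0.19742942  0.32921816]
 [-0.99984487  0.01537664  0.00859082  0.03976513]
 [-0.01145674 -0.19728386 -0.98027946  1.16107471]
 [ 0.          0.          0.          1.        ]]
{'clock': 0.1, 'joints': array([ 1.0734387 ,  0.43515702,  0.02495816,  1.57399318, -0.01159228,
        1.13400224, -0.07509182]), 'dq': array([ 4.91022051e-04, -1.82530065e-03, -7.55862487e-04, -2.40745027e-03,
        1.54777842e-04, -5.87487433e-05,  5.81487300e-04]), 'joint_efforts': array([ 2.08808859e-03, -6.69126320e+01,  9.87356231e-01, -3.15146863e+01,
       -6.05348730e-02,  3.73257534e-02,  2.64912239e-05]), 'position': array([ 0.24026547, -0.57675197,  0.40402579]), 'ee_rot': array([-3.07927881e+00, -6.15731951e-01,  6.33093406e-04]), 'force': array([ 0.39886354, -0.14245976, -0.09448047]), 'ft_torque': array([ 0.00462017, -0.06442155,  0.0013593 ]), 'width': 1.00464748504736}
```

View pics/scene0.png

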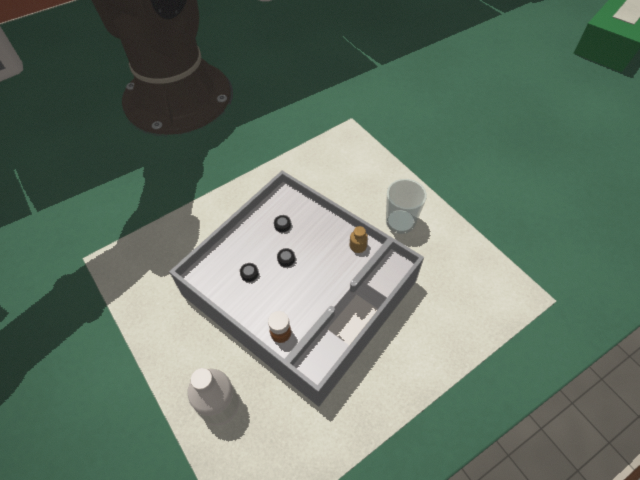

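View pics/top0.png

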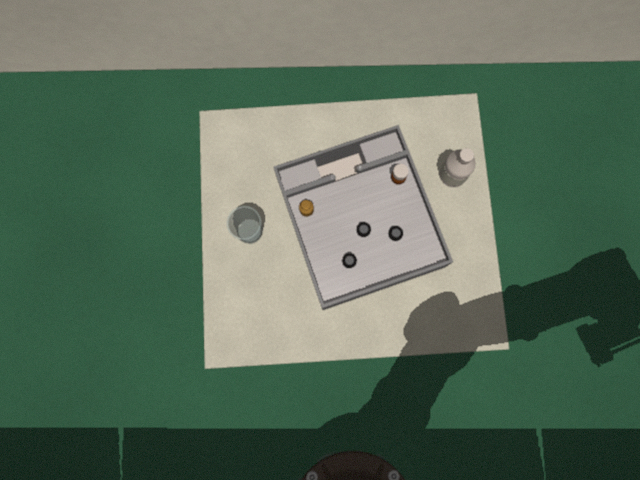

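The scene and top views agree. In the top view the tray's rim corners are near (275,167), (399,127), (451,263) and (323,308), with the gate near (347,174). The stoppers are at about (363,229), (396,233) and (349,260), the weight at (306,207), the jar at (399,173), the bottle at (460,165) and the beaker at (246,223).

```bash
cat > h.py <<'E'
import numpy as np,cv2
from cell import arm
def ray(n,uv,z):
    c=arm.camera_info(n);P=np.array(c["pose"]);d=P[:3,:3]@np.linalg.solve(c["mtx"],[uv[0],uv[1],1.]);o=P[:3,3]
    return (o+d*(z-o[2])/d[2])[:2]
def proj(n,X):
    c=arm.camera_info(n);P=np.array(c["pose"]);p=c["mtx"]@(P[:3,:3].T@(np.array(X)-P[:3,3]));return p[:2]/p[2]
E
python3 - <<'E'
import cv2
a=cv2.imread('pics/top0.png')[115:320,235:485];cv2.imwrite('pics/topz.png',cv2.resize(a,None,fx=3,fy=2.9,interpolation=cv2.INTER_CUBIC)[:600] if 0 else cv2.resize(a,None,fx=2.9,fy=2.9,interpolation=cv2.INTER_CUBIC))
a=cv2.imread('pics/scene0.png')[165:405,165:430];cv2.imwrite('pics/scenez.png',cv2.resize(a,None,fx=2.5,fy=2.5,interpolation=cv2.INTER_CUBIC))
E
```

```text
(no output)
```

View pics/topz.png

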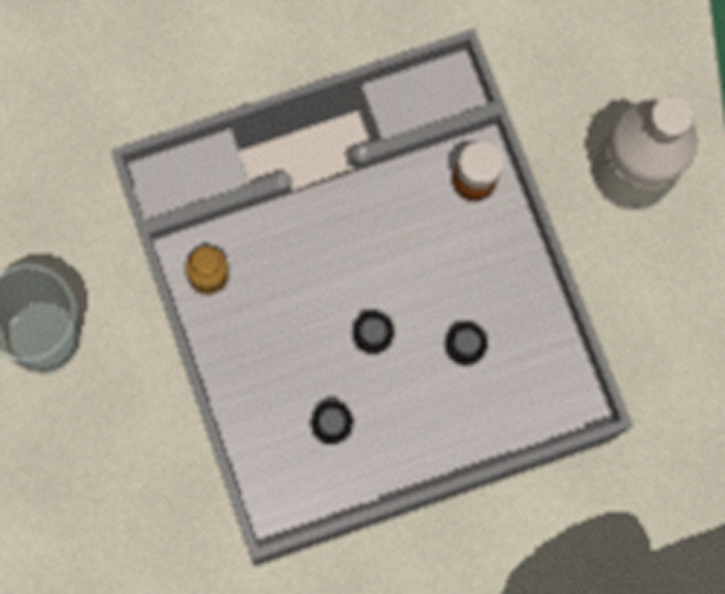

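View pics/scenez.png

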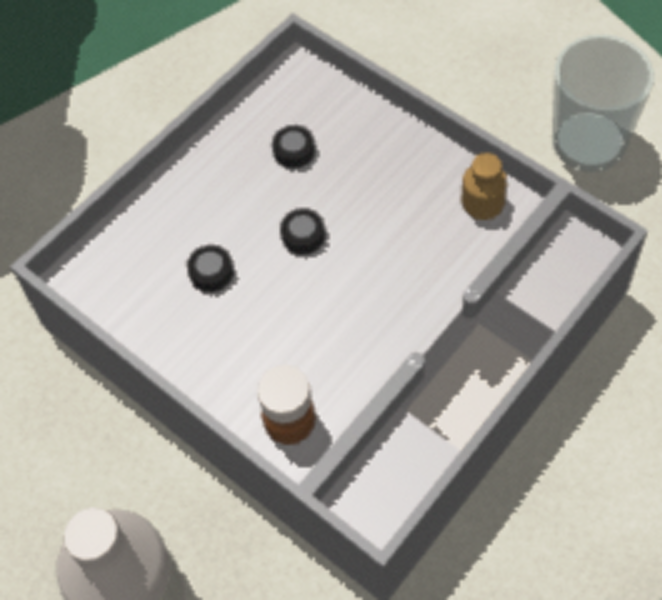

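```bash
cat >> h.py <<'E'
def stoppers(n,img_bgr,T=None,poly=None):
    g=img_bgr.max(2).astype(int); sat=g-img_bgr.min(2)
    m=((g<95)&(sat<30)).astype(np.uint8)
    pm=np.zeros_like(m);cv2.fillPoly(pm,[poly.astype(np.int32)],1);m&=pm
    m=cv2.morphologyEx(m,cv2.MORPH_CLOSE,np.ones((5,5)))
    k,l,s,c=cv2.connectedComponentsWithStats(m)
    out=[]
    for i in range(1,k):
        if s[i,4]>60: 
            x,y,w,h,a=s[i]; out.append((c[i],w,h,a))
    return out
E
cat > m.py <<'E'
from h import *
from scipy.optimize import least_squares
tz=np.array([[115,152],[473,30],[630,422],[252,549]])/2.9+[235,115]
sz=np.array([[645,232],[383,560],[12,265],[293,15]])/2.5+[165,165]
wt=np.array([ray("top",p,.082) for p in tz]);ws=np.array([ray("scene",p,.082) for p in sz])
print(wt.round(4).tolist());print(ws.round(4).tolist())
loc=np.array([[.151,-.136],[.151,.136],[-.151,.136],[-.151,-.136]])
# identify order: tz: gate-left ... 
def f(p,w,l):
    c,s=np.cos(p[2]),np.sin(p[2]);return (l@np.array([[c,s],[-s,c]])+p[:2]-w).ravel()
for w in(wt,ws,None):
  for l in (loc,loc[[1,0,3,2]]):
    if w is None: r=least_squares(lambda p:np.r_[f(p,wt,l),f(p,ws,l)],[.5,0,.3])
    else: r=least_squares(f,[.5,0,.3],args=(w,l))
    if r.cost<1e-3: print(r.x,r.fun.round(4))
E
python3 m.py
```

```text
[[0.6837, 0.1453], [0.7697, -0.1083], [0.4877, -0.2027], [0.4063, 0.0531]]
[[0.6855, 0.1463], [0.7687, -0.1071], [0.4845, -0.2028], [0.4013, 0.0528]]
[ 0.58683739 -0.02816335  0.31998557] [ 0.0037  0.0032  0.0033 -0.0015 -0.0014 -0.0021 -0.0055  0.0004]
[ 0.58501518 -0.02770492  0.31889458] [ 0.0003  0.0025  0.0023 -0.0024 -0.0003 -0.0014 -0.0023  0.0013]
[ 0.58592629 -0.02793413  0.31943787] [ 0.0029  0.0033  0.0023 -0.0013 -0.0024 -0.0018 -0.0064  0.0007  0.0011
  0.0023  0.0033 -0.0025  0.0007 -0.0017 -0.0015  0.0009]
```

```bash
cat > s.py <<'E'
from h import *
import sys
TX=np.array([.5856,-.028]);YAW=.3194
c,s=np.cos(YAW),np.sin(YAW);R=np.array([[c,-s],[s,c]])
def t2w(l): return R@np.array(l)+TX
def w2t(w): return R.T@(np.array(w)-TX)
def look(tag,save=True):
    for n in("top","scene"):
        im=np.ascontiguousarray(arm.get_image(n)[:,:,::-1]);cv2.imwrite(f"pics/{n}_{tag}.png",im)
        poly=np.array([proj(n,[*t2w(l),.06]) for l in[(-.135,-.12),(.12,-.12),(.12,.12),(-.135,.12)]])
        for q,w,h,a in stoppers(n,im,poly=poly):
            p=w2t(ray(n,q,.067)); print(n,q.round(1),w,h,a,"tray mm",(p*1000).round(1))
E
python3 - <<'E'
from s import *
for n,ps in(("top",np.array([[290,181],[350,156]])/2.9+[235,115]),("scene",np.array([[466,298],[419,357]])/2.5+[165,165])):
    for p in ps: print(n,"post",w2t(ray(n,p,.082))*1000)
look("1")
def pr(n,q,z): print(n,w2t(ray(n,q,z))*1000)
pr("top",np.array([207,255])/2.9+[235,115],.100)   # weight head
pr("scene",np.array([487,163])/2.5+[165,165],.105)
pr("top",np.array([480,162])/2.9+[235,115],.110)
pr("scene",np.array([287,390])/2.5+[165,165],.110)
pr("top",np.array([673,115])/2.9+[235,115],.130);pr("top",np.array([40,310])/2.9+[235,115],.05)
E
```

```text
top post [87.24036115 25.16925588]
top post [ 90.56458122 -20.35502958]
scene post [88.39618772 24.86867146]
scene post [ 90.16827084 -24.81072237]
top [382.8 166.8] 47 24 175 tray mm [ 80.6 -76.6]
top [311.9 187.4] 44 16 88 tray mm [87.2 75. ]
top [363.2 229. ] 14 15 169 tray mm [-28.8   5.6]
top [395.3 233. ] 14 15 141 tray mm [-57.7 -52.2]
top [349.  259.9] 15 16 149 tray mm [-78.5  53.7]
scene [282.4 224.6] 17 17 184 tray mm [-78.1  51.6]
scene [286.1 258.4] 19 18 199 tray mm [-28.4   3.9]
scene [339.1 307.5] 95 111 597 tray mm [ 93.4 -12.3]
scene [249.2 273.3] 19 18 206 tray mm [-56.6 -54.2]
scene [284.  335.3] 20 15 65 tray mm [ 56.8 -99.2]
top [51.34189343 97.58713418]
scene [ 47.15571446 101.46496343]
top [ 49.34035603 -97.84725067]
scene [ 52.25447493 -98.17009846]
top [  32.33448649 -226.42377937]
top [ 65.16595414 219.63719255]
```

```bash
cat > plan.py <<'E'
from s import *
from scipy.spatial.transform import Rotation as Ro
def rows(wps,base=None,off=20.7):
    """wps: (tray x,y of finger centre mm, heading in tray frame, tip z mm) -> rows of tool shift"""
    if base is None:
        s=arm.observe(); p=np.array(s["position"]);M=Ro.from_rotvec(s["ee_rot"]).as_matrix()
        h0=np.arctan2(M[1,0],M[0,0])
    else: p=np.array(base[:3]);h0=base[3]; M=None
    print("base",p.round(4),"h",round(h0,4))
    Mm=np.array([[np.cos(h0),np.sin(h0),0],[np.sin(h0),-np.cos(h0),0],[0,0,-1]])
    for w in wps:
        t=np.r_[t2w(np.array(w[:2])/1000),w[3]/1000+.178]
        d=Mm.T@(t-p)*1000; print([*(round(float(v),1) for v in d),round(float(-(YAW+w[2]-h0)),3)],w)
def disc(D,h,off=20.7): return D[0]-off*np.cos(h),D[1]-off*np.sin(h)
E
python3 - <<'E'
from plan import *
print(Ro.from_rotvec(arm.observe()["ee_rot"]).as_matrix().round(4))
rows([(-56,5,0,225),(-56,5,0,100),(-56,5,0,64)])
E
```

```text
[[ 9.231e-01  3.845e-01 -4.000e-04]
 [ 3.845e-01 -9.231e-01  8.000e-04]
 [-1.000e-04 -9.000e-04 -1.000e+00]]
base [ 0.2403 -0.5768  0.4043] h 0.3947
[474.3, -383.1, 1.3, 0.075] (-56, 5, 0, 225)
[474.3, -383.1, 126.3, 0.075] (-56, 5, 0, 100)
[474.3, -383.1, 162.3, 0.075] (-56, 5, 0, 64)
```

>>> {"fn": "move_arm", "kwargs": {
  "steps": [
    [50,-40,0,0.02],
    [100,-80,0,0.04],
    [150,-120,0,0.075],
    [198,-160,0,0.075],
    [246,-200,0,0.075],
    [294,-240,0,0.075],
    [342,-280,0,0.075],
    [390,-320,0,0.075],
    [438,-355,0,0.075],
    [474,-383,0,0.075],
    [474,-383,30,0.075],
    [474,-383,70,0.075],
    [474,-383,110,0.075],
    [474,-383,110,0.075],
    [474,-383,110,0.075]
  ],
  "grip": 20
}}

```text
clock: 2.08
position: [0.5312, -0.0411, 0.296]
ee_rot: [3.101, 0.5, 0.002]
force: [-0.3, -0.4, 0.5]
width: 0.217
```

```bash
python3 - <<'E'
from plan import *
s=arm.observe();print(s["clock"],s["position"],s["ee_rot"],s["force"],s["width"])
rows([(-56,5,0,64)]); look("2")
a=cv2.imread('pics/top_2.png')[115:320,235:485];b=cv2.imread('pics/scene_2.png')[140:400,165:430]
cv2.imwrite('pics/z2.png',np.hstack([cv2.resize(a,(400,328)),cv2.resize(b,(400,392))[:328]]))
E
```

```text
2.075 [ 0.53119257 -0.0410703   0.29597417] [3.10137755e+00 5.00042799e-01 1.95473604e-03] [-0.3111898  -0.39479993  0.45424806] 0.2171998282369002
base [ 0.5312 -0.0411  0.296 ] h 0.3197
[-0.2, -0.3, 54.0, 0.0] (-56, 5, 0, 64)
top [381.8 216.5] 123 135 8835 tray mm [-16.9 -38.3]
scene [264.7 220.4] 78 62 1786 tray mm [-108.2   39.4]
scene [285.8 257.1] 19 19 297 tray mm [-30.4   5.6]
scene [366.8 273.9] 37 40 178 tray mm [92.3 62. ]
scene [249.2 271.8] 19 19 290 tray mm [-58.5 -52.1]
scene [317.8 328.1] 42 57 466 tray mm [ 88.9 -59. ]
```

View pics/z2.png

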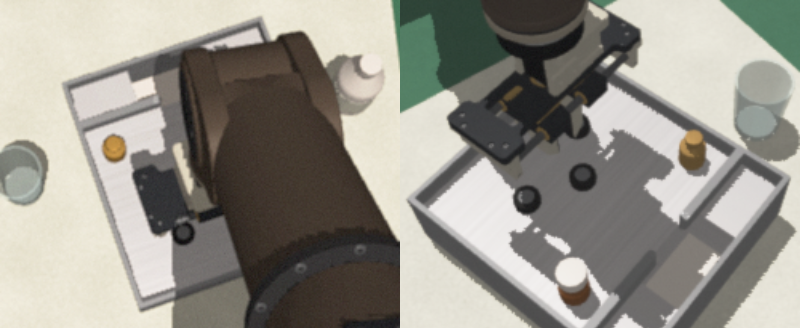

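The scene view shows the two open fingers just behind the middle stopper, near (583,177) in the mosaic. The arm hides most of the top view. I'm going down now.

>>> {"fn": "move_arm", "kwargs": {
  "steps": [
    [0,0,25,0],
    [0,0,48,0],
    [0,0,54,0],
    [0,0,54,0]
  ]
}}

```text
clock: 2.68
position: [0.531, -0.0411, 0.2416]
ee_rot: [3.101, 0.5, 0.002]
force: [0.5, 0.6, 0.4]
width: 0.216
```

```bash
python3 - <<'E'
from plan import *
rows([(55,1,0,64),(55,1,0,100)]); look("3")
b=cv2.imread('pics/scene_3.png')[140:400,165:430]
cv2.imwrite('pics/z3.png',cv2.resize(b,None,fx=2.2,fy=2.2))
E
```

```text
base [ 0.531  -0.0411  0.2416] h 0.3196
[110.9, 3.7, -0.4, 0.0] (55, 1, 0, 64)
[110.9, 3.7, -36.4, 0.0] (55, 1, 0, 100)
top [381.5 219. ] 122 124 8730 tray mm [-21.6 -36.1]
scene [262.7 238.3] 98 95 3609 tray mm [-85.5   9.6]
scene [366.4 274.3] 37 40 178 tray mm [92.2 61.2]
scene [318.1 327.9] 42 57 455 tray mm [ 89.1 -58.5]
```

View pics/z3.png

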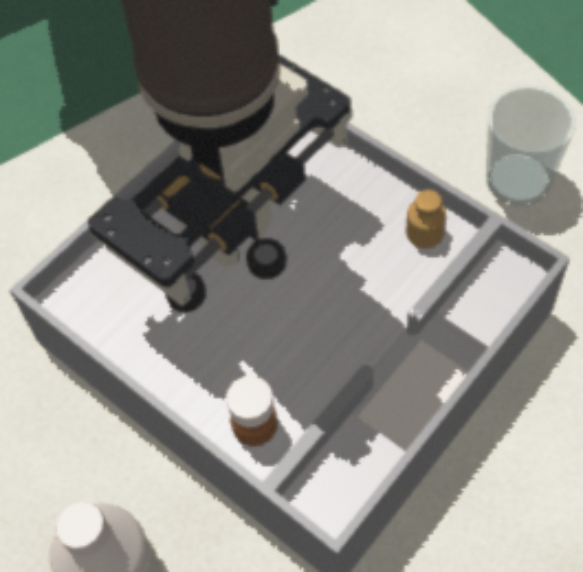

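```bash
python3 - <<'E'
from plan import *
b=cv2.imread('pics/scene_3.png')[205:285,200:310]
cv2.imwrite('pics/z4.png',cv2.resize(b,None,fx=7,fy=7,interpolation=cv2.INTER_CUBIC))
for y in(-29,-10,10,29):
    for x in (-9.5,9.5):
        print(x,y,(proj("scene",[*t2w([(-56+x)/1000,(5+y)/1000]),.064])-[200,205])*7)
E
```

```text
-9.5 -29 [406.67837187 376.71273972]
9.5 -29 [466.46261637 419.74133984]
-9.5 -10 [460.95734202 323.23142377]
9.5 -10 [520.59520057 365.3511492 ]
-9.5 10 [516.90470564 268.10623215]
9.5 10 [576.38149938 309.29937426]
-9.5 29 [568.96029813 216.8156203 ]
9.5 29 [628.27795323 257.15595528]
```

View pics/z4.png

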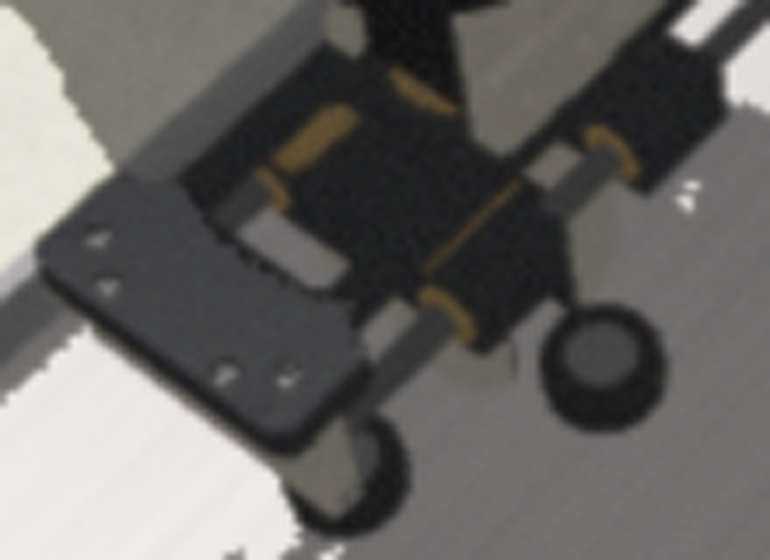

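The light shape over the left stopper is the gripper body, which hangs above it. The fingertips at (485,370) and (590,250) straddle the back of stopper a at (603,365), as planned, so I'm pushing.

>>> {"fn": "move_arm", "kwargs": {
  "steps": [
    [6,0,0,0],
    [14,0.4,0,0],
    [24,0.8,0,0],
    [34,1.2,0,0],
    [44,1.6,0,0],
    [54,2,0,0],
    [64,2.4,0,0],
    [74,2.8,0,0],
    [84,3.2,0,0],
    [94,3.5,0,0],
    [103,3.8,0,0],
    [110,4,0,0],
    [114,4,0,0],
    [114,4,0,0],
    [104,4,0,0],
    [102,4,0,0]
  ]
}}

```text
clock: 4.78
position: [0.6277, -0.0135, 0.2407]
ee_rot: [3.101, 0.499, -0.002]
force: [0.6, 0.2, 0.2]
width: 0.224
```

```bash
python3 - <<'E'
from plan import *
rows([(74.5,1,0,64),(55,1,0,100)]); look("5")
b=cv2.imread('pics/scene_5.png')[200:380,240:430]
cv2.imwrite('pics/z5.png',cv2.resize(b,None,fx=3.2,fy=3.2,interpolation=cv2.INTER_CUBIC))
E
```

```text
base [ 0.6277 -0.0135  0.2407] h 0.3192
[30.0, -0.4, -1.3, -0.0] (74.5, 1, 0, 64)
[10.5, -0.4, -37.3, -0.0] (55, 1, 0, 100)
top [380.8 208.4] 137 135 8644 tray mm [ -0.6 -42.3]
top [348.9 260.4] 15 16 193 tray mm [-79.3  54.2]
scene [305.5 262.5] 125 176 7377 tray mm [ 1.7 17.7]
scene [364.6 272.6] 37 40 390 tray mm [88.1 61.8]
```

View pics/z5.png

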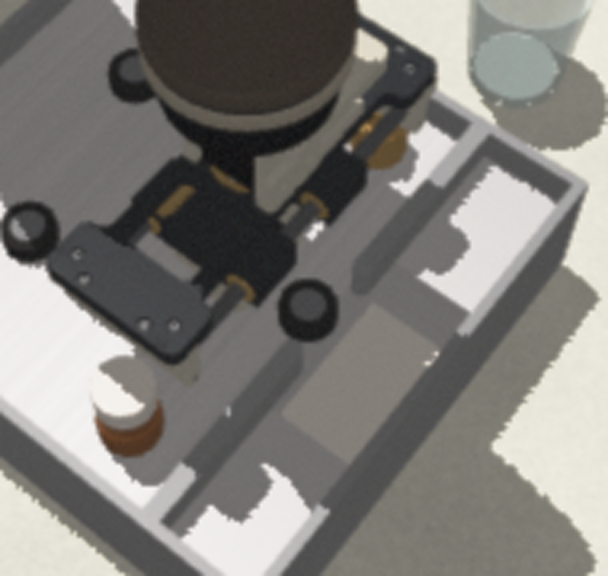

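```bash
python3 - <<'E'
from plan import *
print(w2t(ray("scene",np.array([307,311])/3.2+[240,200],.067))*1000)
print([ (w2t(ray("scene",np.array(p)/3.2+[240,200],.082))*1000).round(1) for p in [(300,352),(358,285)]])
E
```

```text
[78.85726665 -1.45613898]
[array([ 93.7, -26.6]), array([94. , 18.5])]
```

Stopper a now sits in the gate mouth at (307,311), which is tray (79,-1). I'll close the fingers and finish with the narrow front.

>>> {"fn": "move_arm", "kwargs": {
  "steps": [
    [0,1.3,-1,0],
    [0,1.3,-1,0],
    [0,1.3,-1,0],
    [0,1.3,-1,0],
    [4,1.3,-1,0],
    [9,1.3,-1,0],
    [15,1.3,-1,0],
    [21,1.3,-1,0],
    [26,1.3,-1,0],
    [30,1.3,-1,0],
    [30,1.3,-1,0]
  ],
  "grip": 0
}}

```text
clock: 6.25
position: [0.6578, -0.0045, 0.2417]
ee_rot: [-3.101, -0.5, -0.0]
force: [-0.9, 0.2, 1.4]
width: 0.007
```

```bash
python3 - <<'E'
from plan import *
rows([(74.5,0,0,64),(55,1,0,100)]); look("6")
b=cv2.imread('pics/scene_6.png')[200:380,240:430]
cv2.imwrite('pics/z6.png',cv2.resize(b,None,fx=3.2,fy=3.2,interpolation=cv2.INTER_CUBIC))
E
```

```text
base [ 0.6578 -0.0045  0.2417] h 0.3199
[-1.5, -0.4, -0.3, 0.0] (74.5, 0, 0, 64)
[-21.0, -1.4, -36.3, 0.0] (55, 1, 0, 100)
top [383.1 208.9] 139 139 8321 tray mm [ -3.1 -46.3]
top [348.9 260.3] 15 16 193 tray mm [-79.2  54.1]
scene [325.3 271.6] 116 164 6723 tray mm [37.6 24.2]
scene [282.1 223.3] 19 18 266 tray mm [-80.4  53.4]
scene [249.7 272. ] 19 19 259 tray mm [-57.7 -52. ]
scene [347.9 321.3] 11 14 71 tray mm [117.7 -22.4]
```

View pics/z6.png

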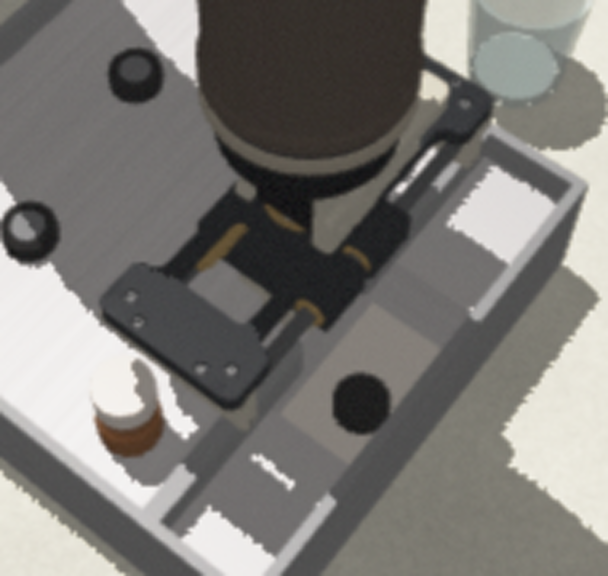

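Stopper a lies in the slot at (360,403). The other two, the jar and the weight haven't moved. Next is b, at tray (-57.5,-52).

```bash
cat >> plan.py <<'E'
def bez(P0,P1,P2,P3,n,z=64,ret=True):
    P=[np.array(p,float) for p in(P0,P1,P2,P3)];o=[]
    for t in np.linspace(0,1,n):
        D=(1-t)**3*P[0]+3*t*(1-t)**2*P[1]+3*t*t*(1-t)*P[2]+t**3*P[3]
        d=(1-t)**2*(P[1]-P[0])+2*t*(1-t)*(P[2]-P[1])+t*t*(P[3]-P[2]);h=np.arctan2(d[1],d[0])
        o.append((*np.round(disc(D,h),1),round(h,3),z))
    return o
E
python3 - <<'E'
from plan import *
h=.44
x,y=disc((-57.5,-52.2),h,28)
rows([(60,0,0,64),(x,y,h,90),(x,y,h,64)])
print("push from approach")
rows(bez((-57.5,-52.2),(-15,-32),(40,0),(80,0),16),base=[*t2w([x/1000,y/1000]),.242,YAW+h])
E
```

```text
base [ 0.6575 -0.0047  0.2417] h 0.3197
[-15.6, -0.5, -0.3, 0.0] (60, 0, 0, 64)
[-158.4, 63.6, -26.3, -0.44] (np.float64(-82.83304657015897), np.float64(-64.126305021848), 0.44, 90)
[-158.4, 63.6, -0.3, -0.44] (np.float64(-82.83304657015897), np.float64(-64.126305021848), 0.44, 64)
push from approach
base [ 0.5271 -0.1149  0.242 ] h 0.7594
[7.3, 0.1, 0.0, -0.004] (np.float64(-76.2), np.float64(-61.1), np.float64(0.444), 64)
[17.0, 0.2, 0.0, -0.016] (np.float64(-67.4), np.float64(-57.1), np.float64(0.456), 64)
[26.9, 0.2, 0.0, -0.022] (np.float64(-58.4), np.float64(-52.8), np.float64(0.462), 64)
[37.2, 0.0, 0.0, -0.023] (np.float64(-49.2), np.float64(-48.3), np.float64(0.463), 64)
[47.6, -0.4, 0.0, -0.02] (np.float64(-39.9), np.float64(-43.5), np.float64(0.46), 64)
[58.2, -0.7, 0.0, -0.012] (np.float64(-30.5), np.float64(-38.7), np.float64(0.452), 64)
[68.8, -1.0, 0.0, -0.0] (np.float64(-21.0), np.float64(-33.9), np.float64(0.44), 64)
[79.4, -1.2, 0.0, 0.017] (np.float64(-11.5), np.float64(-29.2), np.float64(0.423), 64)
[89.9, -1.5, 0.0, 0.039] (np.float64(-2.1), np.float64(-24.5), np.float64(0.401), 64)
[100.3, -1.4, 0.0, 0.068] (np.float64(7.3), np.float64(-20.1), np.float64(0.372), 64)
[110.4, -1.3, 0.0, 0.103] (np.float64(16.5), np.float64(-15.9), np.float64(0.337), 64)
[120.2, -1.0, 0.0, 0.146] (np.float64(25.5), np.float64(-12.0), np.float64(0.294), 64)
[129.7, -0.5, 0.0, 0.199] (np.float64(34.3), np.float64(-8.4), np.float64(0.241), 64)
[138.9, 0.2, 0.0, 0.264] (np.float64(42.9), np.float64(-5.2), np.float64(0.176), 64)
[147.6, 1.2, 0.0, 0.343] (np.float64(51.2), np.float64(-2.4), np.float64(0.097), 64)
[155.9, 2.5, 0.0, 0.44] (np.float64(59.3), np.float64(0.0), np.float64(0.0), 64)
```

>>> {"fn": "move_arm", "kwargs": {
  "steps": [
    [-15,0,0,0],
    [-25,0,-15,0],
    [-50,10,-27,-0.1],
    [-90,30,-27,-0.22],
    [-130,50,-27,-0.34],
    [-158.4,63.6,-27,-0.44],
    [-158.4,63.6,-27,-0.44]
  ]
}}

```text
clock: 7.22
position: [0.5256, -0.1173, 0.2697]
ee_rot: [2.918, 1.16, -0.002]
force: [0.7, 0.7, -0.1]
width: 0.002
```

>>> {"fn": "move_arm", "kwargs": {
  "steps": [
    [0,0,0,0],
    [0,0,0,0],
    [0,0,10,0],
    [0,0,22,0],
    [0,0,26.5,0],
    [0,0,26.5,0]
  ],
  "grip": 20
}}

```text
clock: 7.98
position: [0.5271, -0.1147, 0.2415]
ee_rot: [-2.917, -1.165, 0.002]
force: [0.5, -0.7, 0.2]
width: 0.217
```

```bash
python3 - <<'E'
from plan import *
h=.44
x,y=disc((-57.5,-52.2),h,28)
rows([(x,y,h,64)]);print(arm.observe()["width"],arm.observe()["force"]); look("7")
b=cv2.imread('pics/scene_7.png')[170:350,190:380]
cv2.imwrite('pics/z7.png',cv2.resize(b,None,fx=3.2,fy=3.2,interpolation=cv2.INTER_CUBIC))
E
```

```text
base [ 0.5271 -0.1147  0.2415] h 0.7599
[-0.1, 0.1, -0.5, 0.0] (np.float64(-82.83304657015897), np.float64(-64.126305021848), 0.44, 64)
0.21732726585853077 [ 0.52001207 -0.72038895  0.22172253]
top [382.3 162.5] 36 13 194 tray mm [ 89.6 -78.7]
top [412.  218.1] 48 99 1929 tray mm [-40.  -94.6]
top [342.3 171.2] 12 14 136 tray mm [99.  5.]
top [387.4 256.9] 50 44 1202 tray mm [-97.8 -20.4]
top [348.9 260. ] 15 15 121 tray mm [-78.6  53.9]
scene [226.6 263.9] 73 86 2631 tray mm [-97.8 -64.3]
scene [282.2 224.6] 17 17 176 tray mm [-78.3  51.5]
scene [367.2 273.6] 38 40 176 tray mm [92.4 63.1]
scene [312.9 334.2] 42 51 423 tray mm [ 89.3 -71.2]
scene [347.7 321.5] 10 12 66 tray mm [117.6 -22.9]
```

View pics/z7.png

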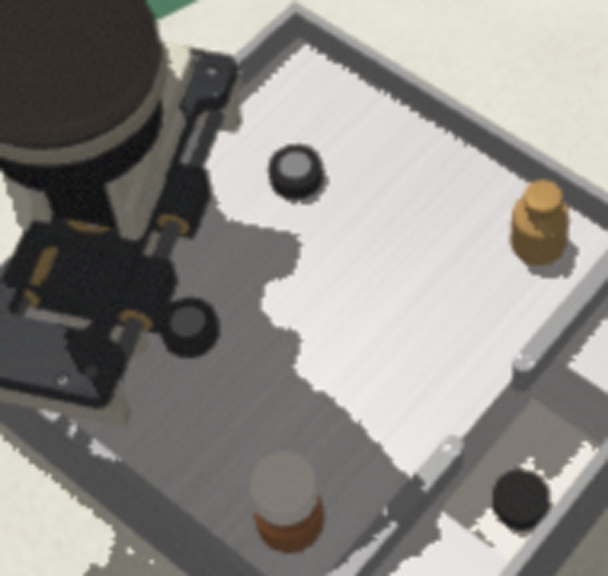

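Stopper b is at (190,327), just ahead of the fingers. I'm pushing it along the curve.

>>> {"fn": "move_arm", "kwargs": {
  "steps": [
    [7,0,0,0],
    [17,0,0,-0.015],
    [27,0,0,-0.02],
    [37,0,0,-0.02],
    [47.5,-0.4,0,-0.02],
    [58,-0.7,0,-0.01],
    [69,-1,0,0],
    [79.5,-1.2,0,0.017],
    [90,-1.5,0,0.04],
    [100,-1.4,0,0.07],
    [110.5,-1.3,0,0.103],
    [120,-1,0,0.146],
    [129.5,-0.5,0,0.2],
    [139,0.2,0,0.264],
    [147.5,1.2,0,0.343],
    [154,1.8,0,0.44],
    [154,1.8,0,0.44],
    [145,-2.6,-0.5,0.44],
    [143,-3.5,-0.5,0.44]
  ]
}}

```text
clock: 10.45
position: [0.6275, -0.0146, 0.2427]
ee_rot: [3.101, 0.5, -0.002]
force: [0.3, -1.0, -0.1]
width: 0.218
```

```bash
python3 - <<'E'
from plan import *
rows([(45,0,0,64),(74.5,0,0,64)]); look("8")
b=cv2.imread('pics/scene_8.png')[200:380,240:430]
cv2.imwrite('pics/z8.png',cv2.resize(b,None,fx=3.2,fy=3.2,interpolation=cv2.INTER_CUBIC))
E
```

```text
base [ 0.6275 -0.0146  0.2427] h 0.3199
[1.0, -0.4, 0.7, 0.001] (45, 0, 0, 64)
[30.5, -0.4, 0.7, 0.001] (74.5, 0, 0, 64)
top [380.9 208.7] 137 135 8662 tray mm [ -1.1 -42.3]
top [348.9 260.3] 15 16 193 tray mm [-79.2  54.1]
scene [307.2 261.7] 111 176 7124 tray mm [ 2.9 20.5]
scene [364.4 272.9] 37 40 384 tray mm [88.2 61.3]
scene [347.9 321.3] 11 14 71 tray mm [117.7 -22.4]
```

View pics/z8.png

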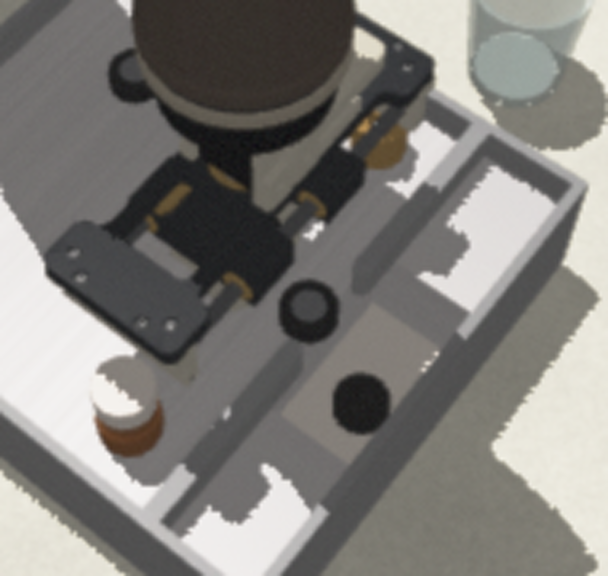

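Stopper b is at (309,310) in the gate mouth, the same place a was. I'll finish it the same way.

>>> {"fn": "move_arm", "kwargs": {
  "steps": [
    [0,0,0.5,0],
    [0,0,0.5,0],
    [0,0,0.5,0],
    [0,0,0.5,0],
    [4,0,0.5,0],
    [9,0,0.5,0],
    [15,0,0.5,0],
    [21,0,0.5,0],
    [26,0,0.5,0],
    [31,0,0.5,0],
    [31,0,0.5,0]
  ],
  "grip": 0
}}

```text
clock: 11.92
position: [0.6582, -0.0038, 0.2422]
ee_rot: [-3.101, -0.5, -0.0]
force: [-0.8, 1.1, 0.4]
width: 0.005
```

```bash
python3 - <<'E'
from plan import *
h=-.42
x,y=disc((-78.8,53),h,28)
rows([(60,0,0,64),(x,y,h,90),(x,y,h,64)])
print("push from approach")
rows(bez((-78.8,53),(-25,28),(40,0),(79,0),18),base=[*t2w([x/1000,y/1000]),.242,YAW+h])
look("9")
b=cv2.imread('pics/scene_9.png')[200:380,240:430]
cv2.imwrite('pics/z9.png',cv2.resize(b,None,fx=3.2,fy=3.2,interpolation=cv2.INTER_CUBIC))
E
```

```text
base [ 0.6582 -0.0038  0.2422] h 0.3199
[-16.6, 0.1, 0.2, 0.001] (60, 0, 0, 64)
[-180.9, -64.4, -25.8, 0.421] (np.float64(-104.36649032874463), np.float64(64.41729268566796), -0.42, 90)
[-180.9, -64.4, 0.2, 0.421] (np.float64(-104.36649032874463), np.float64(64.41729268566796), -0.42, 64)
push from approach
base [4.663e-01 4.000e-04 2.420e-01] h -0.1006
[7.3, -0.3, 0.0, 0.015] (np.float64(-97.6), np.float64(61.7), np.float64(-0.435), 64)
[17.9, -0.1, 0.0, 0.01] (np.float64(-88.0), np.float64(57.2), np.float64(-0.43), 64)
[28.6, 0.2, 0.0, 0.005] (np.float64(-78.3), np.float64(52.6), np.float64(-0.425), 64)
[39.5, 0.3, 0.0, -0.003] (np.float64(-68.4), np.float64(48.0), np.float64(-0.417), 64)
[50.5, 0.4, 0.0, -0.011] (np.float64(-58.4), np.float64(43.5), np.float64(-0.409), 64)
[61.5, 0.4, 0.0, -0.021] (np.float64(-48.4), np.float64(39.0), np.float64(-0.399), 64)
[72.3, 0.4, 0.0, -0.033] (np.float64(-38.5), np.float64(34.6), np.float64(-0.387), 64)
[83.2, 0.2, 0.0, -0.047] (np.float64(-28.5), np.float64(30.3), np.float64(-0.373), 64)
[93.8, -0.0, 0.0, -0.062] (np.float64(-18.7), np.flo
[... 322 characters left out ...]
6] (np.float64(18.8), np.float64(11.9), np.float64(-0.264), 64)
[143.0, -3.1, 0.0, -0.191] (np.float64(27.5), np.float64(8.9), np.float64(-0.229), 64)
[151.7, -4.1, 0.0, -0.233] (np.float64(35.8), np.float64(6.3), np.float64(-0.187), 64)
[159.9, -5.1, 0.0, -0.283] (np.float64(43.7), np.float64(3.9), np.float64(-0.137), 64)
[167.5, -6.4, 0.0, -0.344] (np.float64(51.2), np.float64(1.9), np.float64(-0.076), 64)
[174.8, -7.5, 0.0, -0.42] (np.float64(58.3), np.float64(0.0), np.float64(0.0), 64)
top [382.6 209.6] 139 140 8518 tray mm [ -4. -45.]
top [348.9 260.4] 15 16 193 tray mm [-79.3  54.2]
scene [326.6 273.5] 115 163 6980 tray mm [41.4 22.7]
scene [282.1 223.3] 19 18 266 tray mm [-80.4  53.4]
```

View pics/z9.png

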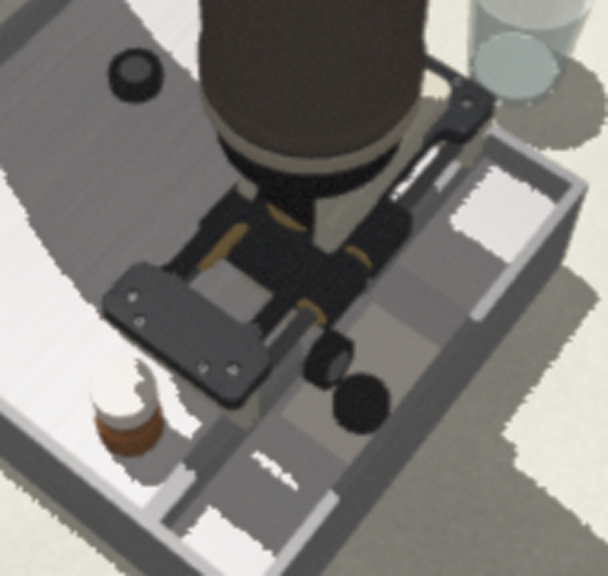

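Stopper b has tipped over the edge at (328,358). I'll retreat towards c and check again.

>>> {"fn": "move_arm", "kwargs": {
  "steps": [
    [-15,0,0,0],
    [-25,0,-15,0],
    [-55,-10,-27,0.08],
    [-100,-30,-27,0.2],
    [-145,-50,-27,0.32],
    [-181,-64.4,-27,0.42],
    [-181,-64.4,-27,0.42]
  ]
}}

```text
clock: 12.9
position: [0.4633, 0.0002, 0.2702]
ee_rot: [3.137, -0.158, -0.001]
force: [1.0, 0.4, 0.4]
width: 0.004
```

>>> {"fn": "move_arm", "kwargs": {
  "steps": [
    [0,0,0,0],
    [0,0,0,0],
    [0,0,10,0],
    [0,0,22,0],
    [0,0,26.5,0],
    [0,0,26.5,0]
  ],
  "grip": 20
}}

```text
clock: 13.65
position: [0.4657, 0.0002, 0.242]
ee_rot: [3.137, -0.157, -0.002]
force: [-0.4, -0.3, 0.3]
width: 0.216
```

```bash
python3 - <<'E'
from plan import *
h=-.42
x,y=disc((-78.8,53),h,28)
rows([(x,y,h,64)]); look("10")
b=cv2.imread('pics/scene_10.png')[170:350,210:400]
cv2.imwrite('pics/z10.png',cv2.resize(b,None,fx=3.2,fy=3.2,interpolation=cv2.INTER_CUBIC))
E
```

```text
base [4.657e-01 2.000e-04 2.420e-01] h -0.1002
[0.6, -0.3, 0.0, 0.0] (np.float64(-104.36649032874463), np.float64(64.41729268566796), -0.42, 64)
top [342.5 172. ] 16 15 162 tray mm [97.4  5.2]
top [358.6 244.6] 109 100 7115 tray mm [-55.7  25.1]
scene [279.4 209.9] 40 46 702 tray mm [-103.2   72.4]
scene [367.5 273.3] 38 41 185 tray mm [92.6 63.7]
scene [331.  323.8] 61 61 548 tray mm [100.1 -41.4]
```

View pics/z10.png

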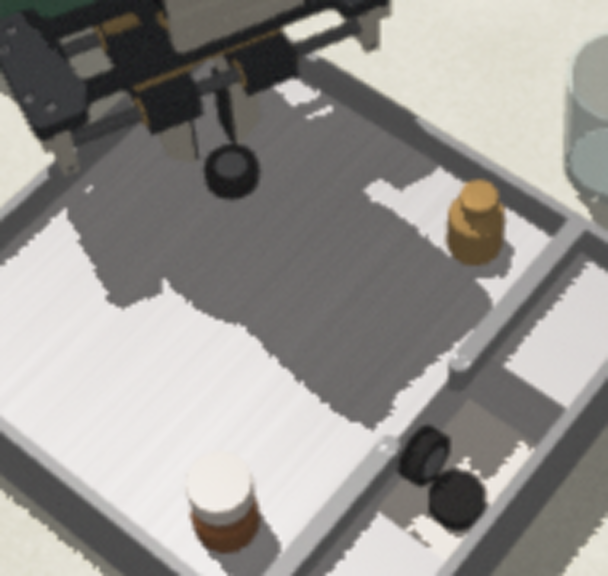

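```bash
python3 - <<'E'
from plan import *
p=np.array([425,453])/3.2+[210,170]
for z in(.01,.02,.03,.045,.06): print(z,w2t(ray("scene",p,z))*1000)
b=cv2.imread('pics/top_10.png')[140:200,310:390];cv2.imwrite('pics/z11.png',cv2.resize(b,None,fx=7,fy=7,interpolation=cv2.INTER_CUBIC))
E
```

```text
0.01 [87.07800305  8.18522773]
0.02 [89.68844258  4.23931411]
0.03 [92.29888211  0.29340049]
0.045 [96.2145414  -5.62546993]
0.06 [100.1302007  -11.54434036]
```

View pics/z11.png

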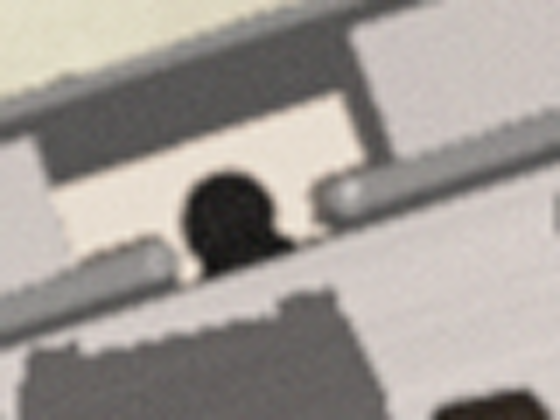

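Stopper b stands on edge inside the slot at (425,453), well below floor level (z about 20 mm). There's room for c, so I'm pushing it now.

>>> {"fn": "move_arm", "kwargs": {
  "steps": [
    [8,0,0,0.01],
    [18,0,0,0.01],
    [29,0.2,0,0.005],
    [40,0.2,0,0],
    [51,0.3,0,-0.01],
    [62,0.3,0,-0.02],
    [73,0.2,0,-0.033],
    [83.5,0,0,-0.047],
    [94,-0.2,0,-0.062],
    [104.5,-0.5,0,-0.081],
    [115,-1,0,-0.102],
    [125,-1.6,0,-0.127],
    [134.5,-2.4,0,-0.156],
    [143.5,-3.2,0,-0.191],
    [152,-4.2,0,-0.233],
    [160,-5.2,0,-0.283],
    [168,-6.4,0,-0.344],
    [174,-7.3,0,-0.42],
    [174,-7.3,0,-0.42]
  ]
}}

```text
clock: 16.12
position: [0.6402, -0.01, 0.2426]
ee_rot: [-3.101, -0.501, -0.0]
force: [0.3, 0.2, 0.5]
width: 0.217
```

>>> {"fn": "move_arm", "kwargs": {
  "steps": [
    [-10,0,0,0],
    [-14,0,0,0]
  ]
}}

```text
clock: 16.38
position: [0.6254, -0.0148, 0.2427]
ee_rot: [3.102, 0.499, -0.001]
force: [0.7, 0.4, 0.5]
width: 0.214
```

```bash
python3 - <<'E'
from plan import *
rows([(45,0,0,64),(74.5,0,0,64)]); look("12")
b=cv2.imread('pics/scene_12.png')[200:380,240:430]
cv2.imwrite('pics/z12.png',cv2.resize(b,None,fx=3.2,fy=3.2,interpolation=cv2.INTER_CUBIC))
E
```

```text
base [ 0.6254 -0.0148  0.2427] h 0.3187
[3.1, 0.1, 0.7, -0.001] (45, 0, 0, 64)
[32.6, 0.0, 0.7, -0.001] (74.5, 0, 0, 64)
top [380.9 208.4] 137 135 8608 tray mm [ -0.6 -42.5]
scene [308.5 264.4] 111 176 7184 tray mm [ 7.7 17.9]
scene [364.4 272.9] 37 40 383 tray mm [88.2 61.3]
```

View pics/z12.png

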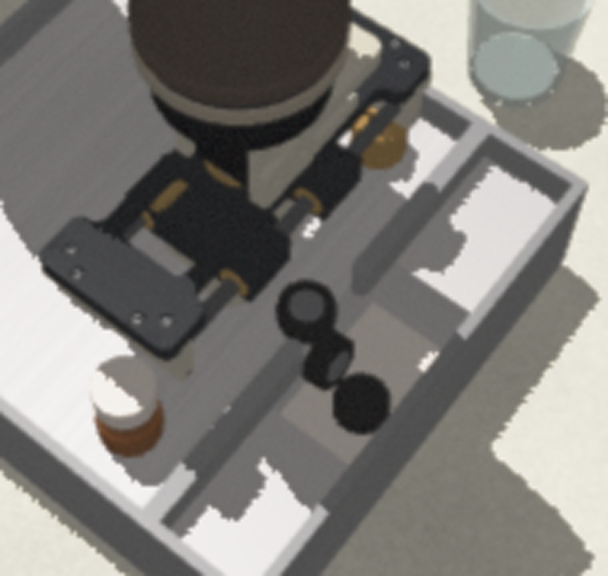

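Stopper c is in the gate mouth at (306,310). I'll finish it a little faster so it clears b.

>>> {"fn": "move_arm", "kwargs": {
  "steps": [
    [0,0,0.5,0],
    [0,0,0.5,0],
    [0,0,0.5,0],
    [0,0,0.5,0],
    [6,0,0.5,0],
    [15,0,0.5,0],
    [25,0,0.5,0],
    [33,0,0.5,0],
    [33,0,0.5,0],
    [33,0,0.5,0]
  ],
  "grip": 0
}}

```text
clock: 17.73
position: [0.6576, -0.0041, 0.242]
ee_rot: [3.101, 0.5, -0.001]
force: [-0.0, -0.6, 0.4]
width: 0.006
```

>>> {"fn": "move_arm", "kwargs": {
  "steps": [
    [-15,0,0,0],
    [-25,0,-20,0],
    [-40,0,-60,0],
    [-80,0,-100,0],
    [-130,0,-130,0],
    [-180,0,-150,0],
    [-200,0,-150,0],
    [-200,0,-150,0],
    [-200,0,-150,0]
  ]
}}

```text
clock: 18.85
position: [0.4684, -0.0666, 0.393]
ee_rot: [3.101, 0.5, 0.003]
force: [0.4, -0.9, 0.1]
width: 0.005
```

```bash
python3 - <<'E'
from plan import *
look("13")
b=cv2.imread('pics/scene_13.png')[165:425,165:430]
cv2.imwrite('pics/z13.png',cv2.resize(b,None,fx=2.3,fy=2.3,interpolation=cv2.INTER_CUBIC))
E
```

```text
top [398.7 218.6] 84 122 4842 tray mm [-32.1 -69. ]
top [342.5 170.1] 18 20 236 tray mm [101.2   3.8]
top [355.2 265.5] 48 49 1444 tray mm [-93.1  45.8]
scene [367.2 273.7] 38 41 199 tray mm [92.6 62.8]
scene [325.7 324. ] 61 61 922 tray mm [ 94.1 -46.6]
```

View pics/z13.png

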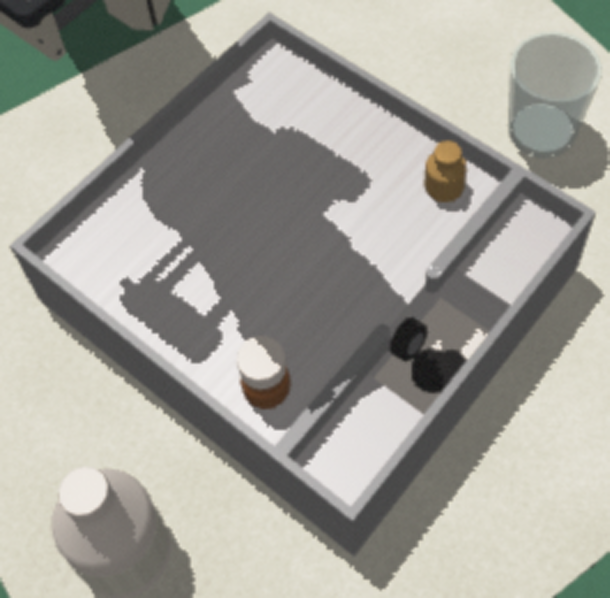

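View pics/top_13.png

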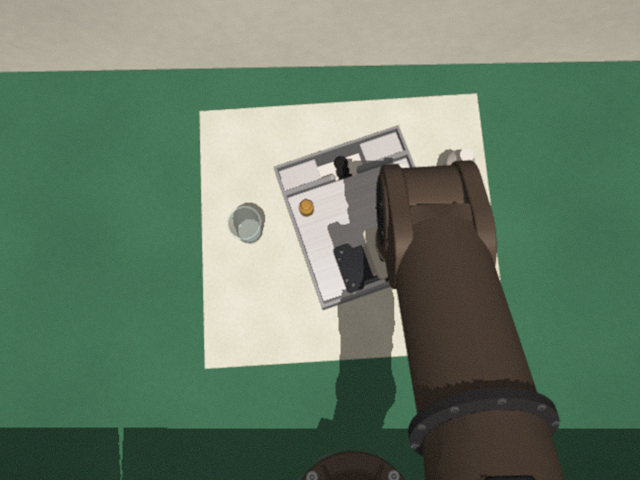

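```bash
python3 - <<'E'
from plan import *
im=[cv2.resize(arm.get_image(n)[r0:r0+60,c0:c0+60,::-1].copy(),None,fx=6.5,fy=6.5,interpolation=cv2.INTER_CUBIC) for n,r0,c0 in(("scene",290,320),("top",140,315))]
cv2.imwrite('pics/z14.png',np.clip(np.hstack(im)*1.6,0,255))
E
```

```text
[ WARN:0@2.087] global loadsave.cpp:1063 imwrite_ Unsupported depth image for selected encoder is fallbacked to CV_8U.
```

View pics/z14.png

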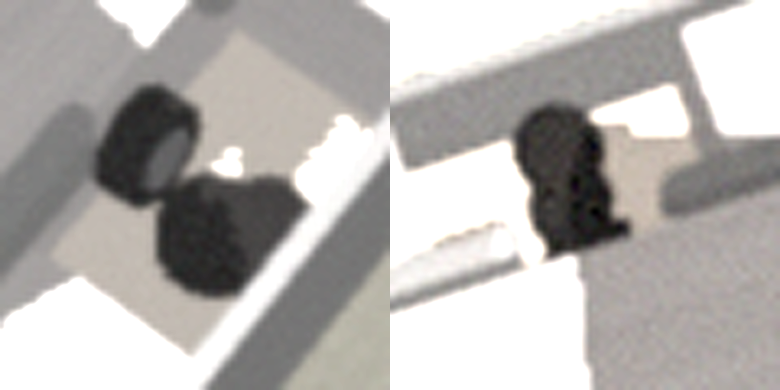

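All three stoppers are in the slot: b on edge at (150,145), a flat at (215,240), and c leaning on a and the far wall at (265,235). The floor is clear and the bystanders are upright where they were.

```bash
python3 - <<'E'
from cell import arm
print(arm.observe()["clock"],arm.sign_off())
E
```

```text
the job is handed in; nothing more can be done
19.05 None
```

All three stoppers are in the collecting slot, and I handed the job in at 19 s. I swept them one after the other: each went to the gate between slightly opened fingertips, then over the edge with the fingers closed. None was picked up, and measured tool forces stayed around 1–2 N at the checks between moves.

- **Stoppers:** the last pictures show all three inside the slot and the tray floor clear. One lies flat, one stands on edge against the gate-side wall, and one leans on the flat one and the far wall.
- **Bystanders:** by eye, the jar, weight, bottle and beaker are standing where they were. In the last top view the arm hid the jar and most of the bottle, so for those two I relied on the scene view.
- **Disagreement:** the two cameras differed by about 2 mm on stopper positions. My readings of the gate's centre scattered by up to about 4 mm, so I used the nominal centre. It caused no trouble.

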